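# Zero the division counter and hold the turntable's index plunger out

### The arm

A 6-joint arm with a two-finger parallel gripper is mounted at the origin on the work surface. World frame = base frame: x ahead of the robot, y to its left, z up, the work surface at z = 0. Lengths are in m, angles in rad, forces in N, time in s.
With the tool pointing down it reaches from about 0.425 to 0.95 m from the base axis. Payload 3.5 kg.
Tool frame: the origin (TCP) lies at the very end of the fingers, on their centre line; the grasp point (between the pads) lies 19 mm behind it; y points along the fingers, z is the direction in which the jaws open and shut, and the axes are right-handed (so a half turn about y gives the same grasp; the last joint's range is limited). The gripper opens to 85 mm and grips with 20 to 120 N. Pads are 22 mm wide; open, the fingers measure 114 mm over their backs; the gripper's body (76 mm by 85 mm) begins 54 mm behind the grasp point. The pads swing forward as they close: fully open they stand 13 mm farther back than shut.
Start: joints at [-1.271, 0.286, 1.577, -0, 1.279, -0.15], TCP at [0.294, -0.608, 0.231] pointing down, gripper open.
Joint ranges: [-2.77, 2.77], [-0.9, 2.22], [0.21, 2.48], [-1.53, 4.67], [0.24, 2.81], [-2.84, 2.84]. Speed limits (rad/s): [2.79, 2.79, 3.14, 3.14, 3.14, 3.14].

### API

Orientations are given as a unit quaternion [x, y, z, w].
In Python, from plant import ctrl, cams gives the robot as it stands.
- The arm moves only by the tool play_rows, never from a script. Its argument "steps" is a list of rows, each an object of numbers: "claw": the finger opening in cm, from 0 to 8.54; "tx", "ty", "tz": the shift along the tool's x, y, z in cm; "ax", "ay", "az": the turn, a rotation vector about the tool's x, y, z in degrees. A call has 1 to 12 rows; each row is the pose to reach, as a shift and turn from the pose commanded when the call began, along the tool's axes at that moment; what a row does not reach only later rows make up. A row lasts 1/12 s, in which the tool goes at most 41.7 mm and 7.16 degrees, less where a joint would pass 70% of its speed; a pose out of reach is approached as far as the arm can. A call with a gripper value outside its range is refused whole. The fingers move at their own pace and stop on an object; "grip_force" is the grip in N (left out, the last holds). Time passes only in rows, so rows that repeat a pose let the fingers close. It gives the time, the measured TCP pose, the force and the opening at its end, in the units of the state.
- ctrl.get_state(): the state, without advancing time (a new reading comes with each control period).
- cams.read_camera(name): name is "scene" or "top" or "wrist"; returns (picture, depth): 384x512x3 uint8, blue, green, red; 384x512 float32, m along the optical axis (not along the pixel's ray), 0 where there is no reading.
- cams.camera_model(name): a dict with "intrinsics" (3x3 intrinsics, pixels), "distortion" ([k1, k2, p1, p2, k3] as OpenCV has them; the pictures are not rectified), "rvec" (rotation vector, rad) and "tvec" (3), from world to camera coordinates, as OpenCV has them; the wrist camera has in their place "tool_from_camera" (4x4, takes a point from camera to tool coordinates, whose origin is the TCP and whose axes are the tool frame's). Camera axes: x right, y down, z forward; pixel columns grow to the right and rows downward; lengths in m; the calibration is good to about 2 mm. A picture is of the moment at which its call begins: read the wrist's pose just before it. camera_model takes no time and is no camera call.
- ctrl.sign_off(): hands the job in, once; it reports no verdict.
The state is a dict: "time": time; "qpos": joint angles; "dq": joint speeds; "joint_efforts": joint torques, N m; "eef_pos": TCP position; "tcp_rot": TCP orientation; "contact_force": force on the tool from outside, world axes, zero at the start; "wrist_torque": the same for the moment, N m; "opening": opening from 0.0 (shut) to 1.0 (fully open).
Only numpy, scipy, OpenCV 4.12 (cv2) and the standard library are available. Lean on these libraries where they do the work, as an engineer would, in place of code of your own. Each camera call takes 0.05 s, during which the arm holds its last target.

### The job

I want to turn this pot to a fresh starting position. Take the stylus from its wooden block, press the recessed zero button of the division counter all the way in with its point, and stand the stylus back in its block, fully home. Then pull the turntable's sprung index plunger straight back as far as it goes and finish while still holding it there by its knob, clear of the wheel, so that I can turn the wheel by hand; leave the other things on the table and the pot where they are.

Things in the scene. Friction and masses are not known exactly. Their poses are not given: they have to be found in the camera images.
- turntable: Potter's indexing turntable, fixed. Origin on the table under its centre. Aluminium index disc 240 mm across, z 60 to 90 mm, seat holes in its rim; wooden top 224 mm across up to z 105 mm. On its own -x side a dark steel bracket (44 mm wide, 95 mm high) carries the sprung index plunger: axis level, 75 mm above the table. It is pulled away from the centre, along the turntable's own -x.
- plunger_grip (a point): Middle of the plunger's black knob, on its axis, 75 mm above the table; at rest 194 mm from the turntable's centre along its -x; moves with the plunger. The knob is a level cylinder 22 mm thick, 38 mm long (19 mm either side of this point), with a rim 30 mm across, 5 mm thick at its outer end. The bracket's outer face is 39 mm inward of this point; below the knob is clear table.
- plunger (a joint): How far the plunger is drawn back (m): 0 at rest with its 8 mm pin about 10 mm deep in the rim of the disc, 0.016 at its stop (fully back). A spring pushes it in with about 5 N at rest and 10 N at the stop; let go, it snaps back in.
- block_hole (a point): Centre of the mouth of the round hole (12 mm wide, 52 mm deep, chamfered) in the top of the stylus block, a plain wooden block 70 x 70 mm, 60 mm high, fixed to the table. z up.
- stylus_grip (a point): Middle of the stylus's dark wooden handle (round, 14 mm thick, 80 mm long), 90 mm above its tip. Starts upright in the block, tip down, z up along its axis, this point 105 mm above the table. Stylus 130 mm long, about 60 g: steel point 6 mm thick for 20 mm, then 8 mm thick up to 45 mm from the tip, then a collar 24 mm across, 5 mm thick, that rests on the block's top.
- stylus_tip (a point): The point of the stylus, 90 mm below stylus_grip along its axis.
- counter: Division counter: a grey box 110 x 85 mm, 45 mm high, fixed to the table, origin under its centre, with a dark display window near one end of its top (it stands 3 mm proud) and the recessed zero button near the other, 28 mm from the centre along its own +x.
- button_face (a point): Centre of the upper face of the zero button: a steel button 10 mm across, 8 mm down a round hole 12 mm wide in the counter's top, so only the stylus's point reaches it. Pressed straight down; the point moves with the button.
- zero_button (a joint): How far the zero button is pressed (m): 0 at rest, 0.005 at its stop. A spring resists with about 2 N at first and 5 N at the stop; it comes up again when let go.
- bell_pot: Bystander, loose: bell-shaped unglazed pot on the turntable's wooden top, 116 mm across, 137 mm high, origin at the middle of its underside.
- bowl: Bystander, loose: small terracotta bowl, 100 mm across, 45 mm high, origin at the middle of its underside.
- glaze_jar: Bystander, loose: white jar, 66 mm across, 80 mm high, origin at the middle of its underside.
- mug: Bystander, loose: blue mug, 72 mm across, 80 mm high, origin at the middle of its underside.
- modelling_knife: Bystander, loose: wooden modelling knife lying on the table, 160 mm long, 10 mm high, origin at the middle of its underside.
- test_tile: Bystander, loose: white test tile, 60 x 60 x 12 mm, origin at the middle of its underside.
- paddle: Bystander, loose: wooden paddle, 170 mm long, 12 mm high, origin at the middle of its underside.
Things that resemble listed ones, but are neither listed nor needed, are in the scene too. Of the things shaped like the part that bears stylus_grip, the dark wooden one is meant. Leave any yellow look-alike of the part that bears block_hole alone.

How it is judged:
By the outcome, as a careful person would: the job done as asked, in the order asked, and still so for the second after the job is handed in, while the arm keeps its last pose, push and grip.
It also fails if it takes over 56 s, if anything falls off the work surface, if the arm or the gripper's body presses on something with over 40 N, if the wrist force passes 120 N, or if a joint passes its speed limit or range.

## Working session

There is one attempt and no reset: what is moved stays moved. The work goes in short steps, Python scripts to look and compute and a tool call to move; the robot and the scene stay as the last step left them, time stands still between calls to the robot, and variables do not carry over. Pictures are saved under pics/ and viewed, and the job is handed in when it is done.

Besides the shell and the picture viewer there is one more tool, called as name([rows], argument=value, ...), one row to a line, values as JSON. play_rows: Moves the arm, as the interface text tells. Its arguments: {"type":"object","properties":{"steps":{"type":"array","items":{"type":"object","properties":{"claw":{"type":"number"},"tx":{"type":"number"},"ty":{"type":"number"},"tz":{"type":"number"},"ax":{"type":"number"},"ay":{"type":"number"},"az":{"type":"number"}}}},"grip_force":{"type":"number"}},"required":["steps"]}

```bash
ls; mkdir -p pics; python3 - <<'E'
from plant import ctrl,cams
import cv2
s=ctrl.get_state();print(s)
for n in("scene","top","wrist"):
    p,d=cams.read_camera(n);cv2.imwrite(f"pics/{n}0.png",p)
    import numpy as np;np.save(f"pics/{n}0.npy",d)
    m=cams.camera_model(n);print(n,m)
E
```

```text
pics
{'time': 0.0, 'qpos': array([-1.27099825e+00,  2.87203975e-01,  1.57817640e+00,  2.52394887e-05,
        1.27861393e+00, -1.50009913e-01]), 'dq': array([ 2.59178358e-04,  1.07458039e-03,  9.75221591e-04, -1.81242632e-04,
       -4.86836782e-04,  4.74998231e-05]), 'joint_efforts': array([-8.85745994e-04, -4.05984485e+01, -2.92624640e+01, -1.83738643e-04,
        5.86231487e-03, -3.80267466e-06]), 'eef_pos': array([ 0.29331413, -0.60720822,  0.22992197]), 'tcp_rot': array([-0.15774623,  0.69014612, -0.68845137,  0.1576362 ]), 'contact_force': array([0.33663476, 0.02350458, 0.33363028]), 'wrist_torque': array([ 0.03310586, -0.06450329,  0.00390343]), 'opening': 0.9999569592220298}
scene {'intrinsics': array([[354.31687555,   0.        , 252.10037815],
       [  0.        , 354.31687555, 195.03089138],
       [  0.        ,   0.        ,   1.        ]]), 'distortion': array([0.00598358, 0.        , 0.        , 0.        , 0.        ]), 'rvec': array([ 2.27296962,  0.80327296, -0.3157517 ]), 'tvec': array([-0.34012105, -0.235663  ,  1.3220656 ])}
top {'intrinsics': array([[492.332285
[... 257 characters left out ...]
1231639,  0.23516892]), 'tvec': array([-0.06474604,  0.57324835,  1.41084008])}
wrist {'intrinsics': array([[313.86281559,   0.        , 253.49461895],
       [  0.        , 313.86281559, 198.45908574],
       [  0.        ,   0.        ,   1.        ]]), 'distortion': array([0.00311814, 0.        , 0.        , 0.        , 0.        ]), 'tool_from_camera': array([[ 1.17069082e-03,  9.53260167e-01,  3.02148447e-01,
        -7.72324204e-02],
       [ 3.06410902e-04, -3.02148982e-01,  9.53260667e-01,
        -1.43271958e-01],
       [ 9.99999268e-01, -1.02339193e-03, -6.45812346e-04,
         6.69703185e-04],
       [ 0.00000000e+00,  0.00000000e+00,  0.00000000e+00,
         1.00000000e+00]])}
```

View pics/scene0.png

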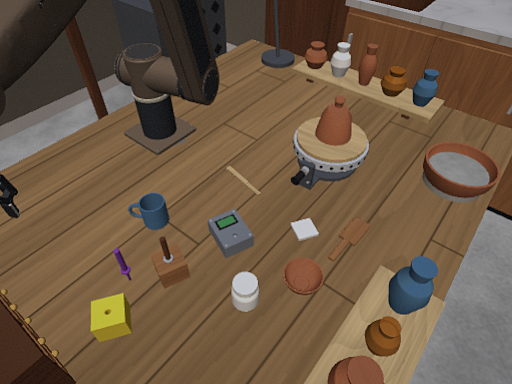

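View pics/top0.png

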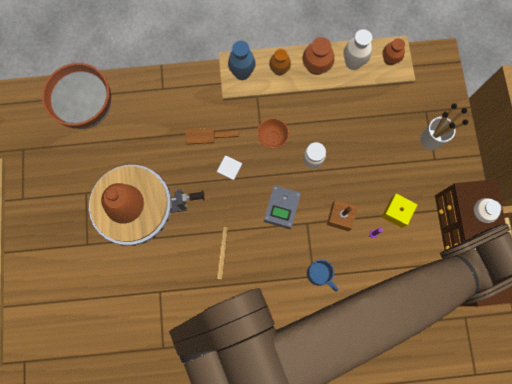

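View pics/wrist0.png

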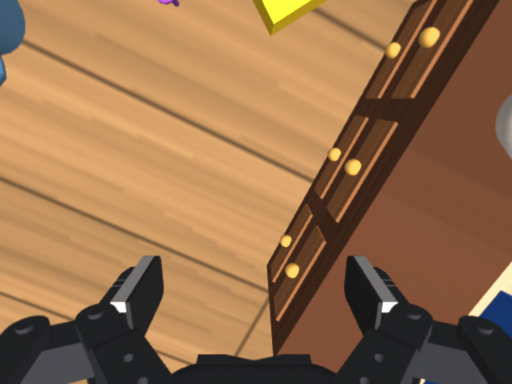

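```bash
cat > h.py <<'E'
import numpy as np,cv2
from scipy.spatial.transform import Rotation as R
from plant import ctrl,cams
def cam(n,s=None):
    m=cams.camera_model(n);K=m["intrinsics"];D=m["distortion"]
    if n=="wrist":
        T=np.eye(4);T[:3,:3]=R.from_quat(s["tcp_rot"]).as_matrix();T[:3,3]=s["eef_pos"]
        W=T@m["tool_from_camera"]
    else:
        r=cv2.Rodrigues(m["rvec"])[0];W=np.eye(4);W[:3,:3]=r.T;W[:3,3]=-r.T@m["tvec"]
    return K,D,W
def ray(c,uv):
    K,D,W=c
    q=cv2.undistortPoints(np.array(uv,float).reshape(-1,1,2),K,D).reshape(-1,2)
    d=np.c_[q,np.ones(len(q))]@W[:3,:3].T
    return W[:3,3],d
def onz(c,uv,z):
    o,d=ray(c,uv);t=(z-o[2])/d[:,2];return o+d*t[:,None]
def pts(c,uv,dep):  # points by depth
    o,d=ray(c,uv);return o+d*np.array(dep).reshape(-1,1)
def proj(c,P):
    K,D,W=c;V=np.linalg.inv(W);return cv2.projectPoints(np.array(P,float).reshape(-1,3),V[:3,:3],V[:3,3],K,D)[0].reshape(-1,2)
def loc(s,P):  # world point -> tool frame, cm
    return 100*(np.array(P)-s["eef_pos"])@R.from_quat(s["tcp_rot"]).as_matrix()
def tri(c1,u1,c2,u2):
    A=[];b=[]
    for c,u in((c1,u1),(c2,u2)):
        o,d=ray(c,[u]);d=d[0]/np.linalg.norm(d[0]);M=np.eye(3)-np.outer(d,d);A.append(M);b.append(M@o)
    return np.linalg.lstsq(np.vstack(A),np.hstack(b),rcond=None)[0]
E
python3 - <<'E'
from h import *
t=cv2.imread("pics/top0.png")
print(R.from_quat(ctrl.get_state()["tcp_rot"]).as_matrix().round(3))
a=cv2.resize(t[170:250,80:210],None,fx=6,fy=6,interpolation=cv2.INTER_CUBIC);cv2.imwrite("pics/ta.png",a)
a=cv2.resize(t[180:240,255:375],None,fx=6,fy=6,interpolation=cv2.INTER_CUBIC);cv2.imwrite("pics/tb.png",a)
p=cv2.imread("pics/scene0.png")
a=cv2.resize(p[200:300,130:260],None,fx=6,fy=6,interpolation=cv2.INTER_CUBIC);cv2.imwrite("pics/sb.png",a)
c=cam("top")
for n,u,z in(("styl",(346,212),.12),("block",(343,216),.06),("btn",(285,197),.045),("knob",(196,196),.075),("tt",(130,204),.105),("mug",(320,272),.08),("yb",(401,209),.06)):
    print(n,onz(c,[u],z)[0].round(3))
E
```

```text
[[-0.901 -0.001  0.435]
 [-0.435  0.002 -0.901]
 [-0.    -1.    -0.002]]
styl [ 0.472 -0.375  0.12 ]
block [ 0.471 -0.377  0.06 ]
btn [ 0.548 -0.213  0.045]
knob [0.571 0.051 0.075]
tt [0.56  0.24  0.105]
mug [ 0.314 -0.285  0.08 ]
yb [ 0.475 -0.551  0.06 ]
```

```bash
echo
```

```text
(no output)
```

View pics/ta.png

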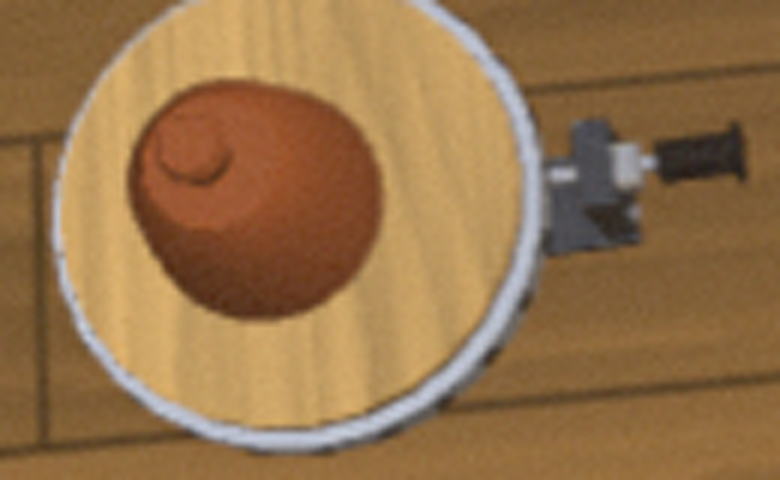

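View pics/tb.png

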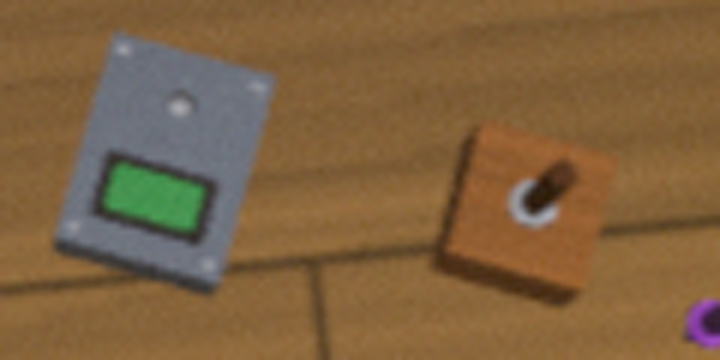

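View pics/sb.png

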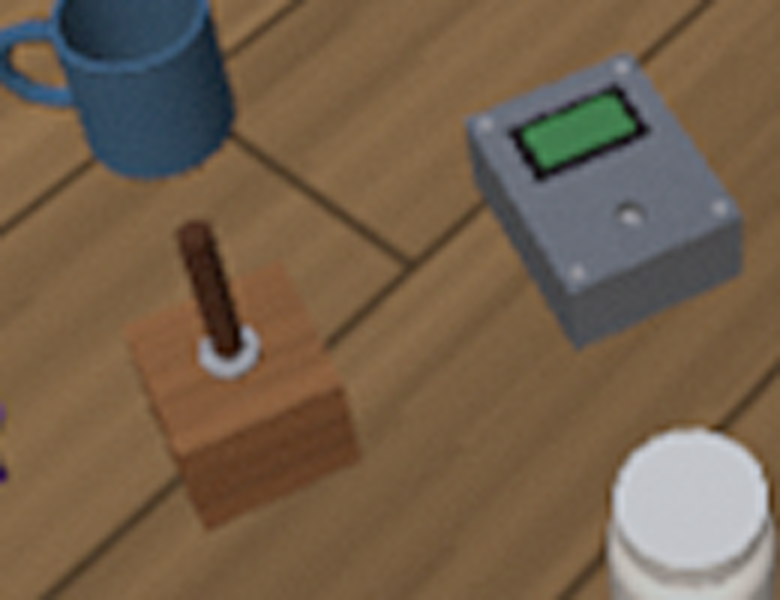

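```bash
python3 - <<'E'
from h import *
T=cam("top");S=cam("scene")
f=lambda u,v,x0,y0:((u+.5)/6-.5+x0,(v+.5)/6-.5+y0)
col_t=f(534,206,255,180);col_s=f(229,351,130,200)
btn_t=f(180,102,255,180);btn_s=f(630,212,130,200)
print("collar",onz(T,[col_t],.065),onz(S,[col_s],.065),tri(T,col_t,S,col_s))
print("btn",onz(T,[btn_t],.045),onz(S,[btn_s],.045),tri(T,btn_t,S,btn_s))
# counter corners & block corners
for n,l,x,y,z in(("ctr",[(118,34),(275,73),(215,278),(57,240)],255,180,.045),("blk",[(482,124),(615,156),(575,288),(443,250)],255,180,.06)):
    P=onz(T,[f(*q,x,y) for q in l],z);print(n,P.round(4),P.mean(0),[np.linalg.norm(P[i]-P[i-1]).round(4) for i in range(4)])
for n,l,z in(("ctrS",[(622,55),(741,215),(578,288),(470,122)],.045),("blkS",[(285,262),(342,383),(183,450),(128,328)],.06)):
    P=onz(S,[f(*q,130,200) for q in l],z);print(n,P.round(4),P.mean(0))
# stylus top
print("top",tri(T,f(562,174,255,180),S,f(194,228,130,200)))
# turntable & knob
img=cv2.imread("pics/top0.png")
hsv=cv2.cvtColor(img,cv2.COLOR_BGR2HSV)
print("knob",onz(T,[f(660,162,80,170),f(742,150,80,170),f(703,154,80,170)],.075))
h=cv2.inRange(hsv,(12,60,120),(30,200,255));h[:, :85]=0;h[:,180:]=0;h[:150]=0;h[260:]=0
# wooden top outline
cs=cv2.findContours(h,cv2.RETR_EXTERNAL,cv2.CHAIN_APPROX_NONE)[0];c=max(cs,key=cv2.contourArea);print(cv2.minEnclosingCircle(c))
# shift in tool cm
s=ctrl.get_state();print(loc(s,[.473,-.376,.25]))
E
```

```text
collar [[ 0.47600509 -0.37823094  0.065     ]] [[ 0.47821783 -0.37992018  0.065     ]] [ 0.47642474 -0.37887545  0.06205931]
btn [[ 0.54951255 -0.21202035  0.045     ]] [[ 0.54896193 -0.21309803  0.045     ]] [ 0.54917835 -0.21248079  0.04472147]
ctr [[ 0.5876 -0.1847  0.045 ]
 [ 0.5596 -0.2614  0.045 ]
 [ 0.4589 -0.2194  0.045 ]
 [ 0.4857 -0.1432  0.045 ]] [ 0.5229457 -0.2021619  0.045    ] [np.float64(0.1101), np.float64(0.0816), np.float64(0.1092), np.float64(0.0808)]
blk [[ 0.5204 -0.3591  0.06  ]
 [ 0.4978 -0.4227  0.06  ]
 [ 0.4342 -0.3937  0.06  ]
 [ 0.4594 -0.3315  0.06  ]] [ 0.47795615 -0.37676479  0.06      ] [np.float64(0.0669), np.float64(0.0675), np.float64(0.0698), np.float64(0.0671)]
ctrS [[ 0.4859 -0.1459  0.045 ]
 [ 0.5882 -0.1835  0.045 ]
 [ 0.5581 -0.2578  0.045 ]
 [ 0.4584 -0.2204  0.045 ]] [ 0.52263918 -0.20189797  0.045     ]
blkS [[ 0.46   -0.3333  0.06  ]
 [ 0.5222 -0.3598  0.06  ]
 [ 0.4957 -0.4207  0.06  ]
 [ 0.4342 -0.3969  0.06  ]] [ 0.47802223 -0.37769249  0.06      ]
top [ 0.47689073 -0.37771831  0.14550263]
knob [[0.57123297 0.07034308 0.075     ]
 [0.57326195 0.0295566  0.075     ]
 [0.57315718 0.04889778 0.075     ]]
((132.0, 183.977783203125), 57.99570083618164)
[-26.23719835  -1.94525003 -13.02648953]
```

play_rows([
  {"tx": -26.5, "ty": -1, "tz": -12.7, "ay": -34, "claw": 8.5},
  {"tx": -26.5, "ty": -1, "tz": -12.7, "ay": -34, "claw": 8.5},
  {"tx": -26.5, "ty": -1, "tz": -12.7, "ay": -34, "claw": 8.5},
  {"tx": -26.5, "ty": -1, "tz": -12.7, "ay": -34, "claw": 8.5},
  {"tx": -26.5, "ty": -1, "tz": -12.7, "ay": -34, "claw": 8.5},
  {"tx": -26.5, "ty": -1, "tz": -12.7, "ay": -34, "claw": 8.5},
  {"tx": -26.5, "ty": -1, "tz": -12.7, "ay": -34, "claw": 8.5},
  {"tx": -26.5, "ty": -1, "tz": -12.7, "ay": -34, "claw": 8.5},
  {"tx": -26.5, "ty": -1, "tz": -12.7, "ay": -34, "claw": 8.5},
  {"tx": -26.5, "ty": -1, "tz": -12.7, "ay": -34, "claw": 8.5},
  {"tx": -26.5, "ty": -1, "tz": -12.7, "ay": -34, "claw": 8.5},
  {"tx": -26.5, "ty": -1, "tz": -12.7, "ay": -34, "claw": 8.5},
])

```text
invalid input at $.steps[0]: expected keys claw, tx, ty, tz, ax, ay, az
```

```bash
python3 - <<'E'
from h import *
s=ctrl.get_state();p,d=cams.read_camera("wrist");cv2.imwrite("pics/w1.png",p)
print(s["time"],s["eef_pos"],s["qpos"],s["contact_force"]);print(R.from_quat(s["tcp_rot"]).as_matrix().round(3))
c=cam("wrist",s)
for n,P in(("collar",[.477,-.378,.065]),("top",[.477,-.378,.145]),("btn",[.5492,-.2123,.045])):print(n,proj(c,P),loc(s,P))
E
```

```text
0.15 [ 0.29335369 -0.6073494   0.23022477] [-1.27100668e+00  2.87013550e-01  1.57785162e+00  3.24888750e-05
  1.27860408e+00 -1.50026722e-01] [-0.67971182 -0.80498682 -0.93614996]
[[-0.901 -0.001  0.435]
 [-0.435  0.002 -0.901]
 [-0.    -1.    -0.002]]
collar [[  84.74074709 -162.74622657]] [-26.50469477  16.55414718 -12.6382261 ]
top [[   3.61312698 -288.28602514]] [-26.50718461   8.55416127 -12.65303304]
btn [[-108.62390666 -405.5626042 ]] [-40.21040117  18.58021752 -24.41710343]
```

View pics/w1.png

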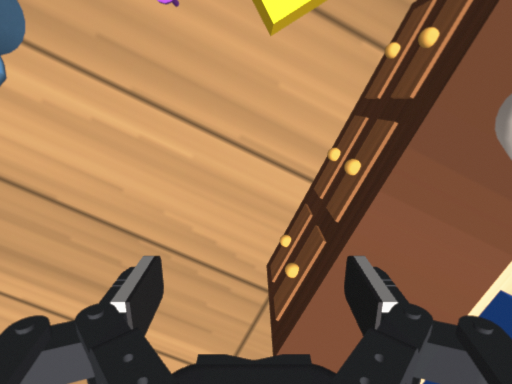

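The move was refused because every row needs all the keys. The view is unchanged.

play_rows([
  {"tx": -26.5, "ty": -1, "tz": -12.7, "ax": 0, "ay": -34, "az": 0, "claw": 8.5},
  {"tx": -26.5, "ty": -1, "tz": -12.7, "ax": 0, "ay": -34, "az": 0, "claw": 8.5},
  {"tx": -26.5, "ty": -1, "tz": -12.7, "ax": 0, "ay": -34, "az": 0, "claw": 8.5},
  {"tx": -26.5, "ty": -1, "tz": -12.7, "ax": 0, "ay": -34, "az": 0, "claw": 8.5},
  {"tx": -26.5, "ty": -1, "tz": -12.7, "ax": 0, "ay": -34, "az": 0, "claw": 8.5},
  {"tx": -26.5, "ty": -1, "tz": -12.7, "ax": 0, "ay": -34, "az": 0, "claw": 8.5},
  {"tx": -26.5, "ty": -1, "tz": -12.7, "ax": 0, "ay": -34, "az": 0, "claw": 8.5},
  {"tx": -26.5, "ty": -1, "tz": -12.7, "ax": 0, "ay": -34, "az": 0, "claw": 8.5},
  {"tx": -26.5, "ty": -1, "tz": -12.7, "ax": 0, "ay": -34, "az": 0, "claw": 8.5},
  {"tx": -26.5, "ty": -1, "tz": -12.7, "ax": 0, "ay": -34, "az": 0, "claw": 8.5},
  {"tx": -26.5, "ty": -1, "tz": -12.7, "ax": 0, "ay": -34, "az": 0, "claw": 8.5},
  {"tx": -26.5, "ty": -1, "tz": -12.7, "ax": 0, "ay": -34, "az": 0, "claw": 8.5},
])

```text
time: 1.2
eef_pos: [0.476, -0.3795, 0.2411]
tcp_rot: [-0.352, 0.614, -0.613, 0.352]
contact_force: [-0.8, 0.3, -0.4]
opening: 0.988
```

```bash
python3 - <<'E'
from h import *
s=ctrl.get_state();p,d=cams.read_camera("wrist");cv2.imwrite("pics/w2.png",p)
print(s["time"],s["eef_pos"],s["qpos"],s["contact_force"]);print(R.from_quat(s["tcp_rot"]).as_matrix().round(3))
c=cam("wrist",s)
for n,P in(("collar",[.477,-.378,.065]),("top",[.477,-.378,.145]),("btn",[.5492,-.2123,.045])):print(n,proj(c,P),loc(s,P))
E
```

```text
1.2 [ 0.47595718 -0.37953882  0.24106637] [-8.39567965e-01  1.34971997e-01  1.73589712e+00 -2.90438888e-04
  1.27109089e+00 -3.09745132e-01] [-0.83726033  0.2512042  -0.44761208]
[[-0.505 -0.     0.863]
 [-0.863  0.    -0.505]
 [ 0.    -1.    -0.   ]]
collar [[253.34942162 174.51731   ]] [-0.18816655 17.60660123  0.01988128]
top [[253.24551133 197.48754561]] [-0.18694833  9.60660208  0.01640561]
btn [[230.04889945 -19.10450069]] [-18.13569887  19.60479889  -2.12175116]
```

View pics/w2.png

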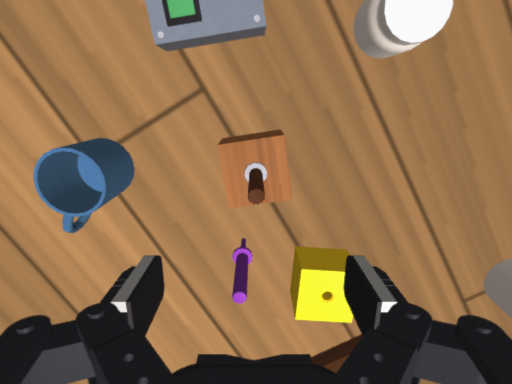

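```bash
python3 - <<'E'
from h import *
p=cv2.imread("pics/w2.png")
cv2.imwrite("pics/w2z.png",cv2.resize(p[120:220,205:305],None,fx=6,fy=6,interpolation=cv2.INTER_CUBIC))
E
```

```text
(no output)
```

View pics/w2z.png

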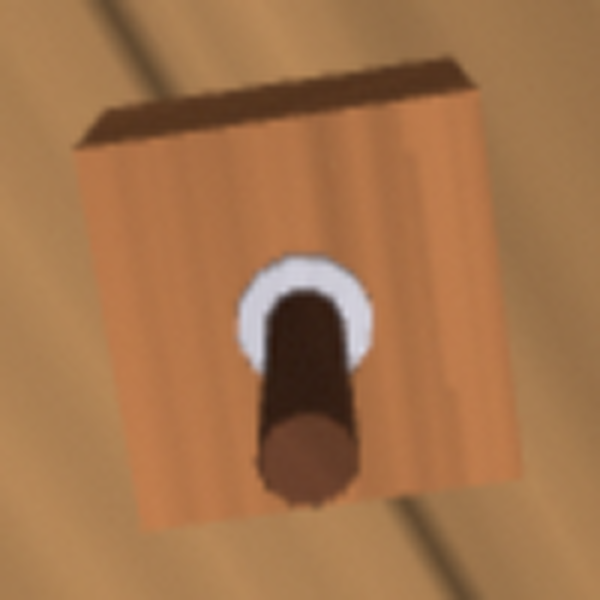

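play_rows([
  {"tx": -0.28, "ty": 3, "tz": 0.15, "ax": 0, "ay": 0, "az": 0, "claw": 8.5},
  {"tx": -0.28, "ty": 6, "tz": 0.15, "ax": 0, "ay": 0, "az": 0, "claw": 6},
  {"tx": -0.28, "ty": 9, "tz": 0.15, "ax": 0, "ay": 0, "az": 0, "claw": 5},
  {"tx": -0.28, "ty": 12, "tz": 0.15, "ax": 0, "ay": 0, "az": 0, "claw": 4},
  {"tx": -0.28, "ty": 14, "tz": 0.15, "ax": 0, "ay": 0, "az": 0, "claw": 4},
  {"tx": -0.28, "ty": 15.5, "tz": 0.15, "ax": 0, "ay": 0, "az": 0, "claw": 4},
  {"tx": -0.28, "ty": 15.5, "tz": 0.15, "ax": 0, "ay": 0, "az": 0, "claw": 4},
  {"tx": -0.28, "ty": 15.5, "tz": 0.15, "ax": 0, "ay": 0, "az": 0, "claw": 4},
], grip_force=40)

```text
time: 1.92
eef_pos: [0.4786, -0.377, 0.0854]
tcp_rot: [-0.352, 0.614, -0.613, 0.352]
contact_force: [0.3, 0.5, 0.3]
opening: 0.469
```

```bash
python3 - <<'E'
from h import *
s=ctrl.get_state();p,d=cams.read_camera("wrist");cv2.imwrite("pics/w3.png",p)
print(s["time"],s["eef_pos"],s["opening"],s["contact_force"])
E
```

```text
1.9167 [ 0.47862559 -0.37695026  0.08540428] 0.4689104160334407 [0.31505119 0.46920396 0.34518704]
```

View pics/w3.png

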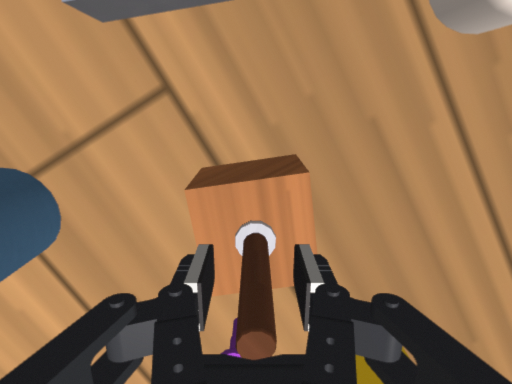

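play_rows([
  {"tx": 0, "ty": 0, "tz": 0.05, "ax": 0, "ay": 0, "az": 0, "claw": 0},
  {"tx": 0, "ty": 0, "tz": 0.05, "ax": 0, "ay": 0, "az": 0, "claw": 0},
  {"tx": 0, "ty": 0, "tz": 0.05, "ax": 0, "ay": 0, "az": 0, "claw": 0},
  {"tx": 0, "ty": 0, "tz": 0.05, "ax": 0, "ay": 0, "az": 0, "claw": 0},
  {"tx": 0, "ty": 0, "tz": 0.05, "ax": 0, "ay": 0, "az": 0, "claw": 0},
  {"tx": 0, "ty": 0, "tz": 0.05, "ax": 0, "ay": 0, "az": 0, "claw": 0},
], grip_force=40)

```text
time: 2.47
eef_pos: [0.4808, -0.3778, 0.0881]
tcp_rot: [0.352, -0.612, 0.614, -0.352]
contact_force: [-1.1, -0.3, 5.1]
opening: 0.151
```

```bash
python3 - <<'E'
from h import *
s=ctrl.get_state();p,d=cams.read_camera("wrist");cv2.imwrite("pics/w4.png",p[100:,100:420])
print(s["time"],s["eef_pos"],s["opening"],s["contact_force"],s["wrist_torque"])
E
```

```text
2.4667 [ 0.48077887 -0.37776417  0.08811007] 0.15061442935794536 [-1.08543468 -0.33467418  5.07724435] [-0.07052073  0.16736466  0.05207836]
```

View pics/w4.png

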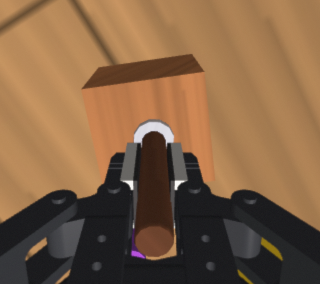

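play_rows([
  {"tx": -0.02, "ty": -0.3, "tz": 0.15, "ax": 0, "ay": 0, "az": 0, "claw": 0},
  {"tx": -0.02, "ty": -0.3, "tz": 0.15, "ax": 0, "ay": 0, "az": 0, "claw": 0},
])

```text
time: 2.68
eef_pos: [0.4817, -0.3773, 0.0895]
tcp_rot: [0.352, -0.613, 0.613, -0.352]
contact_force: [-0.1, 0.2, -0.3]
opening: 0.155
```

```bash
python3 - <<'E'
from h import *
s=ctrl.get_state()
print(s["time"],s["eef_pos"],s["opening"],s["contact_force"],s["wrist_torque"])
print(R.from_quat(s["tcp_rot"]).as_matrix().round(4))
E
```

```text
2.6833 [ 0.48166858 -0.37729043  0.08945906] 0.15522960821553314 [-0.13836366  0.18355429 -0.29144735] [ 0.08745472 -0.00138241  0.01616162]
[[-5.035e-01  4.000e-04  8.640e-01]
 [-8.640e-01  1.000e-04 -5.035e-01]
 [-3.000e-04 -1.000e+00  2.000e-04]]
```

play_rows([
  {"tx": 0, "ty": -2, "tz": 0, "ax": 0, "ay": 0, "az": 0, "claw": 0},
  {"tx": 0, "ty": -4, "tz": 0, "ax": 0, "ay": 0, "az": 0, "claw": 0},
  {"tx": 0, "ty": -6, "tz": 0, "ax": 0, "ay": 0, "az": 0, "claw": 0},
  {"tx": 0, "ty": -8, "tz": 0, "ax": 0, "ay": 0, "az": 0, "claw": 0},
  {"tx": 0, "ty": -10, "tz": 0, "ax": 0, "ay": 0, "az": 0, "claw": 0},
  {"tx": 0, "ty": -10, "tz": 0, "ax": 0, "ay": 0, "az": 0, "claw": 0},
  {"tx": 0, "ty": -10, "tz": 0, "ax": 0, "ay": 0, "az": 0, "claw": 0},
])

```text
time: 3.27
eef_pos: [0.4818, -0.3775, 0.1897]
tcp_rot: [0.352, -0.613, 0.614, -0.353]
contact_force: [-0.5, -0.2, -0.9]
opening: 0.148
```

```bash
python3 - <<'E'
from h import *
s=ctrl.get_state();p,d=cams.read_camera("wrist");cv2.imwrite("pics/w5.png",p)
c=cam("wrist",s);T=R.from_quat(s["tcp_rot"]).as_matrix()
print(s["time"],s["eef_pos"],s["opening"],s["contact_force"],s["wrist_torque"])
tip=s["eef_pos"]+T@[0,.073,0]
print("tip",tip,proj(c,[tip]),"hole pred",proj(c,[[.4815,-.3775,.06]]))
np.save("pics/w5.npy",s,allow_pickle=True)
cv2.imwrite("pics/w5z.png",cv2.resize(p[120:300,180:330],None,fx=4,fy=4,interpolation=cv2.INTER_CUBIC)[:600])
p,d=cams.read_camera("scene");cv2.imwrite("pics/s5.png",p)
E
```

```text
3.2667 [ 0.4817803  -0.37753315  0.18970274] 0.1475524959998023 [-0.45336403 -0.1942001  -0.85186057] [0.05828361 0.01736246 0.01180304]
tip [ 0.48186629 -0.37761067  0.11670283] [[252.99769633 209.36633823]] hole pred [[252.59311457 188.39922738]]
```

View pics/w5z.png

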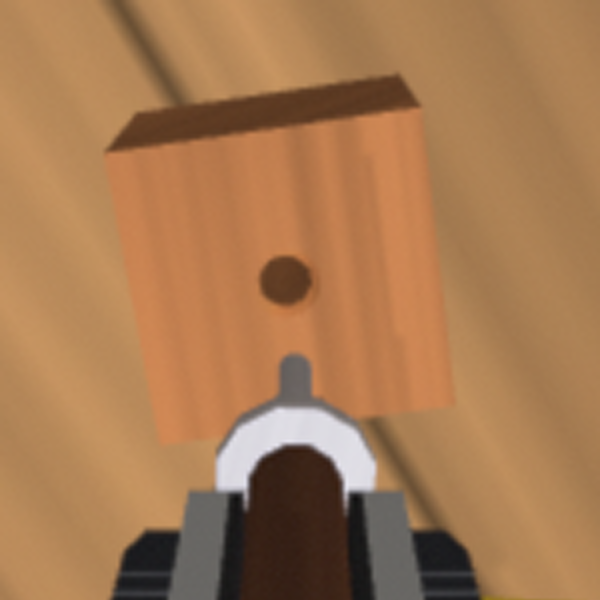

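View pics/s5.png

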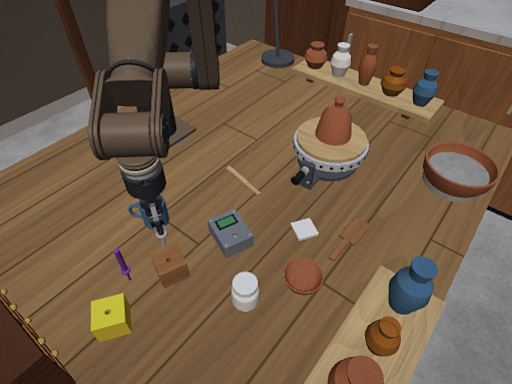

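```bash
python3 - <<'E'
from h import *
s=np.load("pics/w5.npy",allow_pickle=True).item();c=cam("wrist",s)
for u in((251.4,189.8),(250.8,189.8)):
    P=onz(c,[u],.06)[0];print(P,loc(s,P))
print(loc(s,[.5512,-.2120,.13]),loc(s,[.5535,-.2115,.045]))
E
```

```text
[ 0.47990338 -0.37808989  0.06      ] [ 0.13836465 12.97009563 -0.15429787]
[ 0.47943491 -0.37781603  0.06      ] [ 0.13827957 12.97001136 -0.20856222]
[-17.79969836   5.96086488  -2.34225989] [-17.96142679  14.46107203  -2.1818779 ]
```

play_rows([
  {"tx": -3, "ty": 0, "tz": -0.5, "ax": 0, "ay": 0, "az": 0, "claw": 0},
  {"tx": -6, "ty": 0, "tz": -1, "ax": 0, "ay": 0, "az": 0, "claw": 0},
  {"tx": -9, "ty": 0, "tz": -1.6, "ax": 0, "ay": 0, "az": 0, "claw": 0},
  {"tx": -12, "ty": 0, "tz": -2.1, "ax": 0, "ay": 0, "az": 0, "claw": 0},
  {"tx": -14.5, "ty": 0, "tz": -2.3, "ax": 0, "ay": 0, "az": 0, "claw": 0},
  {"tx": -15.7, "ty": 1, "tz": -2.3, "ax": 0, "ay": 0, "az": 0, "claw": 0},
  {"tx": -15.7, "ty": 2, "tz": -2.3, "ax": 0, "ay": 0, "az": 0, "claw": 0},
  {"tx": -15.7, "ty": 2, "tz": -2.3, "ax": 0, "ay": 0, "az": 0, "claw": 0},
  {"tx": -15.7, "ty": 2, "tz": -2.3, "ax": 0, "ay": 0, "az": 0, "claw": 0},
])

```text
time: 4.12
eef_pos: [0.5391, -0.2305, 0.1667]
tcp_rot: [-0.353, 0.615, -0.612, 0.351]
contact_force: [-1.0, 0.3, 0.4]
opening: 0.15
```

```bash
python3 - <<'E'
from h import *
s=ctrl.get_state();p,d=cams.read_camera("wrist");cv2.imwrite("pics/w6.png",p)
c=cam("wrist",s);T=R.from_quat(s["tcp_rot"]).as_matrix()
print(s["time"],s["eef_pos"],s["opening"],s["contact_force"],s["wrist_torque"])
tip=s["eef_pos"]+T@[0,.073,0]
print("tip",tip,proj(c,[tip]),"btn pred",proj(c,[[.5509,-.213,.045]]))
np.save("pics/w6.npy",s,allow_pickle=True)
cv2.imwrite("pics/w6z.png",cv2.resize(p[120:270,180:330],None,fx=4,fy=4,interpolation=cv2.INTER_CUBIC)[:600])
E
```

```text
4.1167 [ 0.53911876 -0.23052526  0.16666841] 0.14991387346125895 [-0.98723601  0.26701806  0.38690232] [ 0.03998837  0.01166639 -0.00259359]
tip [ 0.53881078 -0.23038176  0.0936692 ] [[252.99814067 209.36670627]] btn pred [[255.27235303 167.15966171]]
```

View pics/w6z.png

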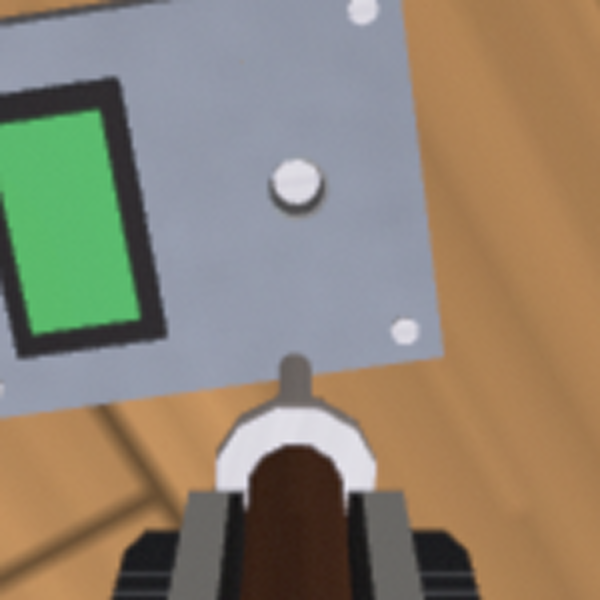

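```bash
python3 - <<'E'
from h import *
s=np.load("pics/w6.npy",allow_pickle=True).item();c=cam("wrist",s)
for u in((254.2,166.9),(253.6,166.9)):
    P=onz(c,[u],.045)[0];print(P,loc(s,P))
E
```

```text
[ 0.55021947 -0.21234033  0.045     ] [-2.13533255 12.16560074  0.09851889]
[ 0.54977485 -0.21208075  0.045     ] [-2.13534107 12.16583935  0.04703456]
```

play_rows([
  {"tx": -2.1, "ty": 0, "tz": 0.06, "ax": 0, "ay": 0, "az": 0, "claw": 0},
  {"tx": -2.1, "ty": 0, "tz": 0.06, "ax": 0, "ay": 0, "az": 0, "claw": 0},
  {"tx": -2.1, "ty": 2, "tz": 0.06, "ax": 0, "ay": 0, "az": 0, "claw": 0},
  {"tx": -2.1, "ty": 3.5, "tz": 0.06, "ax": 0, "ay": 0, "az": 0, "claw": 0},
  {"tx": -2.1, "ty": 4.3, "tz": 0.06, "ax": 0, "ay": 0, "az": 0, "claw": 0},
  {"tx": -2.1, "ty": 4.3, "tz": 0.06, "ax": 0, "ay": 0, "az": 0, "claw": 0},
  {"tx": -2.1, "ty": 4.3, "tz": 0.06, "ax": 0, "ay": 0, "az": 0, "claw": 0},
])

```text
time: 4.75
eef_pos: [0.5514, -0.2131, 0.1262]
tcp_rot: [-0.352, 0.613, -0.613, 0.352]
contact_force: [-0.1, -1.2, -0.8]
opening: 0.153
```

```bash
python3 - <<'E'
from h import *
s=ctrl.get_state();p,d=cams.read_camera("wrist")
T=R.from_quat(s["tcp_rot"]).as_matrix()
print(s["time"],s["eef_pos"],s["contact_force"])
print("tip",s["eef_pos"]+T@[0,.073,0])
cv2.imwrite("pics/w7z.png",cv2.resize(p[120:270,180:330],None,fx=4,fy=4,interpolation=cv2.INTER_CUBIC)[:600])
E
```

```text
4.75 [ 0.55136176 -0.21311866  0.12621037] [-0.06604999 -1.19371345 -0.79328749]
tip [ 0.55131552 -0.21310637  0.05321038]
```

View pics/w7z.png

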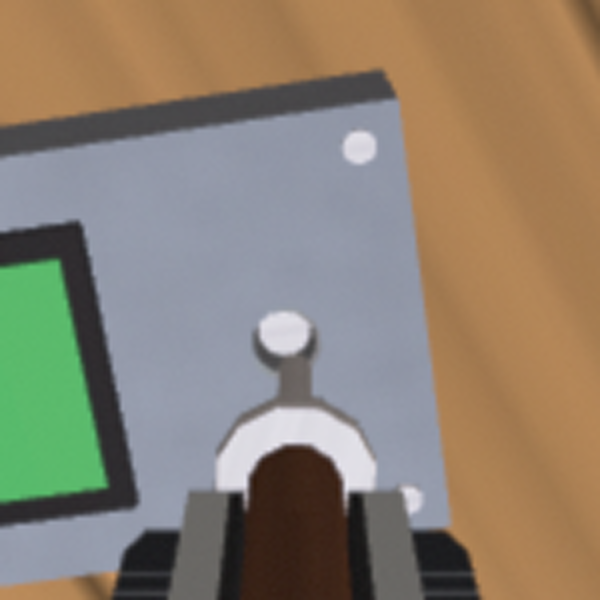

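```bash
python3 - <<'E'
from h import *
s=ctrl.get_state();c=cam("wrist",s)
for u in((251.25,204.5),(250.7,204.5)):
    P=onz(c,[u],.045)[0];print(P,loc(s,P))
E
```

```text
[ 0.55121568 -0.21204026  0.045     ] [-0.06850523  8.20792233 -0.13365408]
[ 0.55085605 -0.21182963  0.045     ] [-0.06856727  8.20787657 -0.1753314 ]
```

play_rows([
  {"tx": -0.06, "ty": 0, "tz": -0.15, "ax": 0, "ay": 0, "az": 0, "claw": 0},
  {"tx": -0.06, "ty": 0.6, "tz": -0.15, "ax": 0, "ay": 0, "az": 0, "claw": 0},
  {"tx": -0.06, "ty": 1.0, "tz": -0.15, "ax": 0, "ay": 0, "az": 0, "claw": 0},
  {"tx": -0.06, "ty": 1.2, "tz": -0.15, "ax": 0, "ay": 0, "az": 0, "claw": 0},
  {"tx": -0.06, "ty": 1.2, "tz": -0.15, "ax": 0, "ay": 0, "az": 0, "claw": 0},
])

```text
time: 5.22
eef_pos: [0.5503, -0.2108, 0.1135]
tcp_rot: [-0.353, 0.614, -0.613, 0.352]
contact_force: [-1.6, -0.1, -1.1]
opening: 0.15
```

```bash
python3 - <<'E'
from h import *
s=ctrl.get_state();p,d=cams.read_camera("wrist")
T=R.from_quat(s["tcp_rot"]).as_matrix()
print(s["time"],s["eef_pos"],s["contact_force"])
print("tip",s["eef_pos"]+T@[0,.073,0])
cv2.imwrite("pics/w8z.png",cv2.resize(p[120:270,180:330],None,fx=4,fy=4,interpolation=cv2.INTER_CUBIC)[:600])
E
```

```text
5.2167 [ 0.55025382 -0.21075076  0.11347832] [-1.62469719 -0.05969869 -1.10422376]
tip [ 0.55016064 -0.21069566  0.0404784 ]
```

View pics/w8z.png

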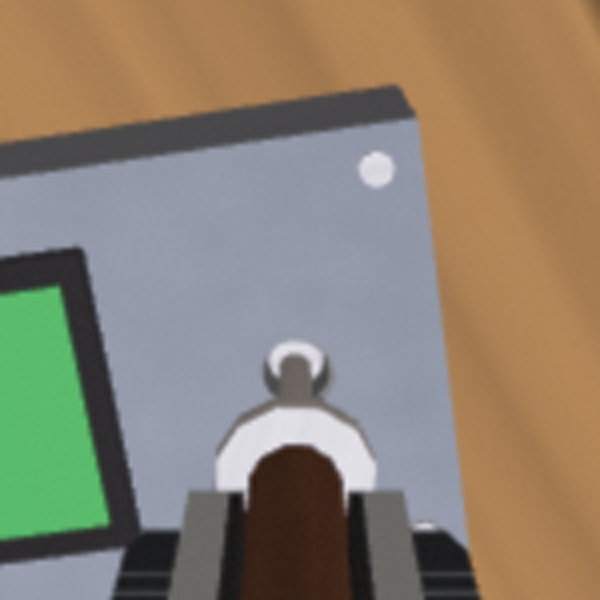

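play_rows([
  {"tx": 0, "ty": 0.4, "tz": 0, "ax": 0, "ay": 0, "az": 0, "claw": 0},
  {"tx": 0, "ty": 0.7, "tz": 0, "ax": 0, "ay": 0, "az": 0, "claw": 0},
  {"tx": 0, "ty": 1.0, "tz": 0, "ax": 0, "ay": 0, "az": 0, "claw": 0},
  {"tx": 0, "ty": 1.2, "tz": 0, "ax": 0, "ay": 0, "az": 0, "claw": 0},
  {"tx": 0, "ty": 1.2, "tz": 0, "ax": 0, "ay": 0, "az": 0, "claw": 0},
  {"tx": 0, "ty": 1.2, "tz": 0, "ax": 0, "ay": 0, "az": 0, "claw": 0},
])

```text
time: 5.77
eef_pos: [0.5518, -0.2116, 0.1047]
tcp_rot: [0.352, -0.612, 0.614, -0.353]
contact_force: [-2.1, 0.7, 9.4]
opening: 0.149
```

play_rows([
  {"tx": 0, "ty": 0.2, "tz": 0, "ax": 0, "ay": 0, "az": 0, "claw": 0},
  {"tx": 0, "ty": 0.3, "tz": 0, "ax": 0, "ay": 0, "az": 0, "claw": 0},
  {"tx": 0, "ty": 0.3, "tz": 0, "ax": 0, "ay": 0, "az": 0, "claw": 0},
])

```text
time: 6.02
eef_pos: [0.5523, -0.2119, 0.1043]
tcp_rot: [0.352, -0.612, 0.614, -0.353]
contact_force: [-4.7, 2.4, 18.4]
opening: 0.152
```

play_rows([
  {"tx": 0, "ty": -0.5, "tz": 0, "ax": 0, "ay": 0, "az": 0, "claw": 0},
  {"tx": 0, "ty": -1.5, "tz": 0, "ax": 0, "ay": 0, "az": 0, "claw": 0},
  {"tx": 0, "ty": -3.5, "tz": 0, "ax": 0, "ay": 0, "az": 0, "claw": 0},
  {"tx": 0, "ty": -6, "tz": 0, "ax": 0, "ay": 0, "az": 0, "claw": 0},
  {"tx": 0, "ty": -8.5, "tz": 0, "ax": 0, "ay": 0, "az": 0, "claw": 0},
  {"tx": 0, "ty": -8.5, "tz": 0, "ax": 0, "ay": 0, "az": 0, "claw": 0},
  {"tx": 0, "ty": -8.5, "tz": 0, "ax": 0, "ay": 0, "az": 0, "claw": 0},
])

```text
time: 6.6
eef_pos: [0.5515, -0.2115, 0.1859]
tcp_rot: [0.352, -0.612, 0.614, -0.353]
contact_force: [-0.8, -0.1, -1.3]
opening: 0.151
```

```bash
python3 - <<'E'
from h import *
s=ctrl.get_state();p,d=cams.read_camera("wrist")
T=R.from_quat(s["tcp_rot"]).as_matrix()
print(s["time"],s["eef_pos"],s["contact_force"]);print(T.round(4))
print("home shift",loc(s,[.4797,-.378,s["eef_pos"][2]]))
cv2.imwrite("pics/w9z.png",cv2.resize(p[120:270,180:330],None,fx=4,fy=4,interpolation=cv2.INTER_CUBIC)[:600])
E
```

```text
6.6 [ 0.55151574 -0.21151233  0.18593093] [-0.75807491 -0.10284336 -1.3388696 ]
[[-5.034e-01  2.900e-03  8.640e-01]
 [-8.640e-01 -1.800e-03 -5.034e-01]
 [ 1.000e-04 -1.000e+00  3.400e-03]]
home shift [1.80005980e+01 8.43866951e-03 2.17596838e+00]
```

View pics/w9z.png

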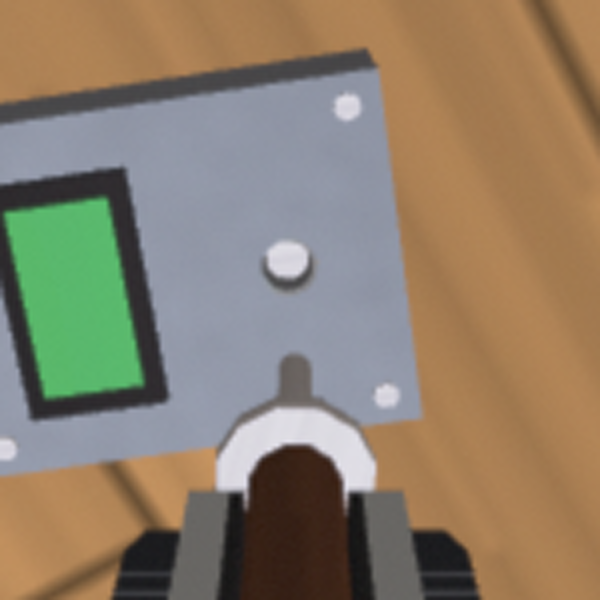

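Stylus unchanged in the jaws (tip at zoomed (295,356)); the button has sprung back up. Returning to the block.

play_rows([
  {"tx": 3, "ty": -0.4, "tz": 0.4, "ax": 0, "ay": 0, "az": 0, "claw": 0},
  {"tx": 6, "ty": -0.4, "tz": 0.7, "ax": 0, "ay": 0, "az": 0, "claw": 0},
  {"tx": 9, "ty": -0.4, "tz": 1.1, "ax": 0, "ay": 0, "az": 0, "claw": 0},
  {"tx": 12, "ty": -0.4, "tz": 1.5, "ax": 0, "ay": 0, "az": 0, "claw": 0},
  {"tx": 15, "ty": -0.4, "tz": 1.9, "ax": 0, "ay": 0, "az": 0, "claw": 0},
  {"tx": 17, "ty": -0.4, "tz": 2.15, "ax": 0, "ay": 0, "az": 0, "claw": 0},
  {"tx": 18, "ty": 1, "tz": 2.15, "ax": 0, "ay": 0, "az": 0, "claw": 0},
  {"tx": 18, "ty": 3, "tz": 2.15, "ax": 0, "ay": 0, "az": 0, "claw": 0},
  {"tx": 18, "ty": 3.5, "tz": 2.15, "ax": 0, "ay": 0, "az": 0, "claw": 0},
  {"tx": 18, "ty": 3.5, "tz": 2.15, "ax": 0, "ay": 0, "az": 0, "claw": 0},
  {"tx": 18, "ty": 3.5, "tz": 2.15, "ax": 0, "ay": 0, "az": 0, "claw": 0},
])

```text
time: 7.57
eef_pos: [0.4784, -0.376, 0.1476]
tcp_rot: [-0.353, 0.614, -0.612, 0.352]
contact_force: [0.5, -0.8, -0.2]
opening: 0.149
```

```bash
python3 - <<'E'
from h import *
s=ctrl.get_state();p,d=cams.read_camera("wrist")
T=R.from_quat(s["tcp_rot"]).as_matrix();c=cam("wrist",s)
print(s["time"],s["eef_pos"],s["contact_force"])
print("home shift",loc(s,[.4797,-.378,.06]),proj(c,[[.4797,-.378,.06]]))
cv2.imwrite("pics/w10z.png",cv2.resize(p[120:270,180:330],None,fx=4,fy=4,interpolation=cv2.INTER_CUBIC)[:600])
E
```

```text
7.5667 [ 0.47838202 -0.37600746  0.14756773] [ 0.51732268 -0.81300681 -0.17777461]
home shift [0.11665494 8.75591731 0.24177601] [[256.14634722 204.49297787]]
```

View pics/w10z.png

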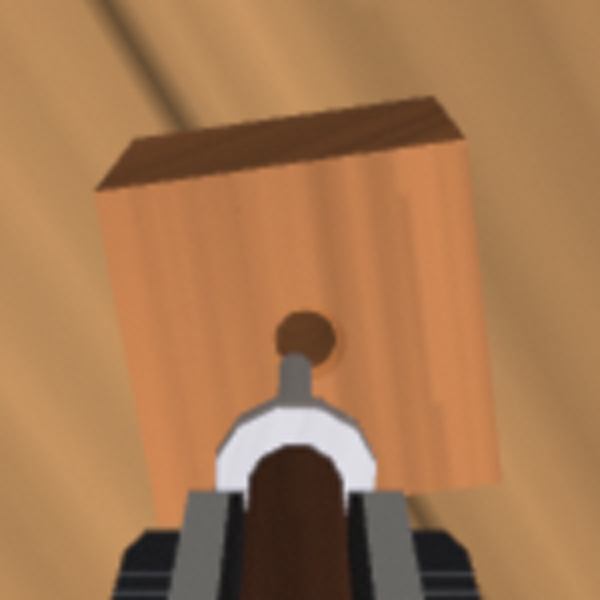

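play_rows([
  {"tx": 0.11, "ty": 0, "tz": 0.2, "ax": 0, "ay": 0, "az": 0, "claw": 0},
  {"tx": 0.11, "ty": 0.5, "tz": 0.2, "ax": 0, "ay": 0, "az": 0, "claw": 0},
  {"tx": 0.11, "ty": 1, "tz": 0.2, "ax": 0, "ay": 0, "az": 0, "claw": 0},
  {"tx": 0.11, "ty": 1, "tz": 0.2, "ax": 0, "ay": 0, "az": 0, "claw": 0},
])

```text
time: 7.95
eef_pos: [0.4796, -0.3788, 0.1383]
tcp_rot: [-0.353, 0.614, -0.613, 0.352]
contact_force: [-0.8, 0.3, -1.2]
opening: 0.155
```

```bash
python3 - <<'E'
from h import *
s=ctrl.get_state();p,d=cams.read_camera("wrist")
T=R.from_quat(s["tcp_rot"]).as_matrix();c=cam("wrist",s)
print(s["time"],s["eef_pos"],s["contact_force"])
print("home shift",loc(s,[.4797,-.378,.06]),proj(c,[[.4797,-.378,.06]]))
cv2.imwrite("pics/w11z.png",cv2.resize(p[120:270,180:330],None,fx=4,fy=4,interpolation=cv2.INTER_CUBIC)[:600])
E
```

```text
7.95 [ 0.47958922 -0.3787773   0.13834521] [-0.81599787  0.32637728 -1.17255783]
home shift [-0.06909273  7.8345883  -0.01848473] [[252.76053697 206.09345366]]
```

View pics/w11z.png

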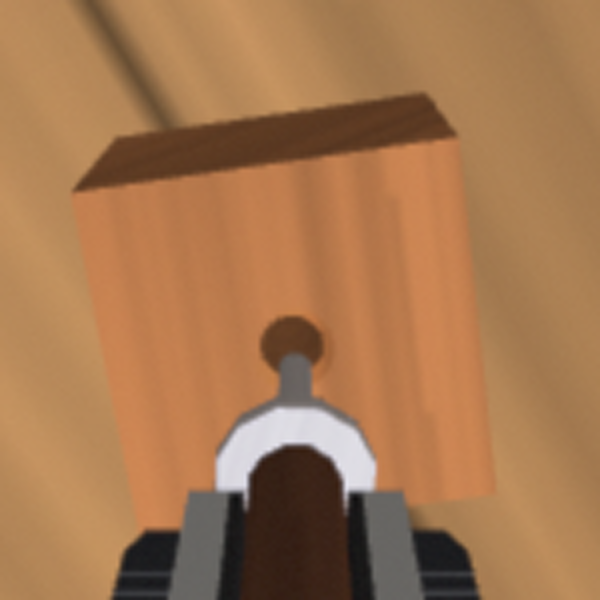

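play_rows([
  {"tx": -0.05, "ty": 0.7, "tz": -0.02, "ax": 0, "ay": 0, "az": 0, "claw": 0},
  {"tx": -0.05, "ty": 1.4, "tz": -0.02, "ax": 0, "ay": 0, "az": 0, "claw": 0},
  {"tx": -0.05, "ty": 2.1, "tz": -0.02, "ax": 0, "ay": 0, "az": 0, "claw": 0},
  {"tx": -0.05, "ty": 2.8, "tz": -0.02, "ax": 0, "ay": 0, "az": 0, "claw": 0},
  {"tx": -0.05, "ty": 3.4, "tz": -0.02, "ax": 0, "ay": 0, "az": 0, "claw": 0},
  {"tx": -0.05, "ty": 3.4, "tz": -0.02, "ax": 0, "ay": 0, "az": 0, "claw": 0},
])

```text
time: 8.5
eef_pos: [0.479, -0.3779, 0.103]
tcp_rot: [-0.353, 0.614, -0.612, 0.352]
contact_force: [-0.1, 0.6, -1.6]
opening: 0.151
```

play_rows([
  {"tx": 0, "ty": 0.5, "tz": 0, "ax": 0, "ay": 0, "az": 0, "claw": 0},
  {"tx": 0, "ty": 1.0, "tz": 0, "ax": 0, "ay": 0, "az": 0, "claw": 0},
  {"tx": 0, "ty": 1.4, "tz": 0, "ax": 0, "ay": 0, "az": 0, "claw": 0},
  {"tx": 0, "ty": 1.7, "tz": 0, "ax": 0, "ay": 0, "az": 0, "claw": 0},
  {"tx": 0, "ty": 1.7, "tz": 0, "ax": 0, "ay": 0, "az": 0, "claw": 0},
  {"tx": 0, "ty": 1.7, "tz": 0, "ax": 0, "ay": 0, "az": 0, "claw": 0},
])

```text
time: 9.0
eef_pos: [0.48, -0.3789, 0.0884]
tcp_rot: [0.352, -0.613, 0.613, -0.352]
contact_force: [0.6, -0.1, -0.9]
opening: 0.15
```

play_rows([
  {"tx": 0, "ty": 0.2, "tz": 0, "ax": 0, "ay": 0, "az": 0, "claw": 0},
  {"tx": 0, "ty": 0.35, "tz": 0, "ax": 0, "ay": 0, "az": 0, "claw": 0},
  {"tx": 0, "ty": 0.35, "tz": 0, "ax": 0, "ay": 0, "az": 0, "claw": 0},
])

```text
time: 9.25
eef_pos: [0.4803, -0.3792, 0.0881]
tcp_rot: [-0.353, 0.613, -0.613, 0.352]
contact_force: [-4.8, 3.9, 11.3]
opening: 0.15
```

```bash
python3 - <<'E'
from h import *
s=ctrl.get_state();p,d=cams.read_camera("wrist")
print(s["time"],s["eef_pos"],s["contact_force"],s["wrist_torque"])
cv2.imwrite("pics/w12z.png",cv2.resize(p[120:270,180:330],None,fx=4,fy=4,interpolation=cv2.INTER_CUBIC)[:600])
E
```

```text
9.25 [ 0.48027514 -0.37922523  0.08806113] [-4.84813322  3.88206899 11.34326321] [ 0.7809623   0.80305451 -0.014449  ]
```

View pics/w12z.png

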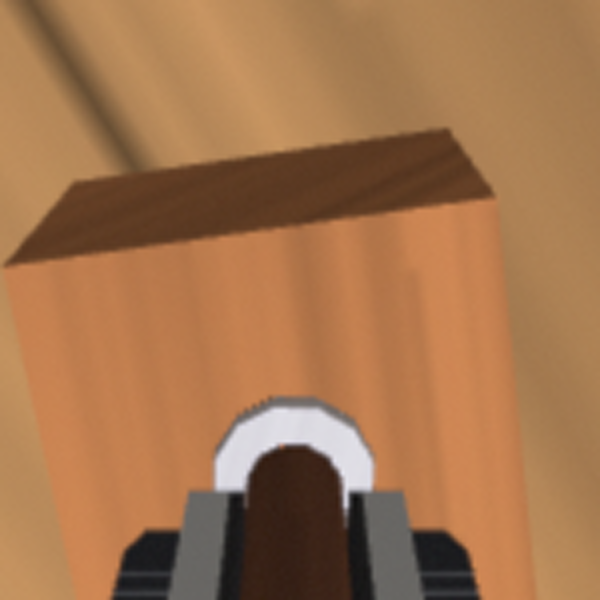

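play_rows([
  {"tx": 0, "ty": -0.2, "tz": 0, "ax": 0, "ay": 0, "az": 0, "claw": 0},
  {"tx": 0, "ty": -0.2, "tz": 0, "ax": 0, "ay": 0, "az": 0, "claw": 4},
  {"tx": 0, "ty": -0.2, "tz": 0, "ax": 0, "ay": 0, "az": 0, "claw": 4},
  {"tx": 0, "ty": -0.2, "tz": 0, "ax": 0, "ay": 0, "az": 0, "claw": 5},
  {"tx": 0, "ty": -0.2, "tz": 0, "ax": 0, "ay": 0, "az": 0, "claw": 5},
  {"tx": 0, "ty": -0.2, "tz": 0, "ax": 0, "ay": 0, "az": 0, "claw": 5},
  {"tx": 0, "ty": -2, "tz": 0, "ax": 0, "ay": 0, "az": 0, "claw": 5},
  {"tx": 0, "ty": -5, "tz": 0, "ax": 0, "ay": 0, "az": 0, "claw": 5},
  {"tx": 0, "ty": -8, "tz": 0, "ax": 0, "ay": 0, "az": 0, "claw": 5},
  {"tx": 0, "ty": -11, "tz": 0, "ax": 0, "ay": 0, "az": 0, "claw": 5},
  {"tx": 0, "ty": -14, "tz": 0, "ax": 0, "ay": 0, "az": 0, "claw": 5},
  {"tx": 0, "ty": -14, "tz": 0, "ax": 0, "ay": 0, "az": 0, "claw": 5},
])

```text
time: 10.3
eef_pos: [0.4825, -0.3815, 0.2331]
tcp_rot: [0.351, -0.608, 0.618, -0.353]
contact_force: [-0.3, -1.4, 0.5]
opening: 0.585
```

```bash
python3 - <<'E'
from h import *
s=ctrl.get_state();p,d=cams.read_camera("wrist");c=cam("wrist",s)
print(s["time"],s["eef_pos"],s["opening"],s["contact_force"],s["qpos"])
print(R.from_quat(s["tcp_rot"]).as_matrix().round(3))
print(proj(c,[[.4797,-.378,.065],[.4797,-.378,.145]]))
cv2.imwrite("pics/w13.png",p)
P=np.array([.5745,.050,.20]);print(loc(s,P))
E
```

```text
10.3 [ 0.48247458 -0.38148398  0.23308385] 0.5849210395370803 [-0.29801765 -1.39526814  0.49799063] [-8.33842972e-01  1.47610315e-01  1.73663345e+00  4.76385561e-05
  1.24399883e+00 -3.06406283e-01]
[[-0.503  0.009  0.864]
 [-0.864 -0.01  -0.503]
 [ 0.004 -1.     0.013]]
[[246.95879119 175.9501139 ]
 [246.21078612 200.48100042]]
[-41.9286482    2.96571481 -13.80613714]
```

View pics/w13.png

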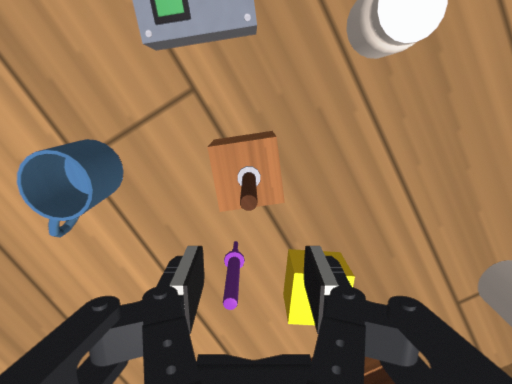

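play_rows([
  {"tx": -4, "ty": 0.5, "tz": -1.3, "ax": 0, "ay": -3, "az": 0, "claw": 5},
  {"tx": -8, "ty": 1, "tz": -2.6, "ax": 0, "ay": -6, "az": 0, "claw": 5},
  {"tx": -12, "ty": 1, "tz": -3.9, "ax": 0, "ay": -10, "az": 0, "claw": 5},
  {"tx": -16, "ty": 1, "tz": -5.2, "ax": 0, "ay": -13, "az": 0, "claw": 5},
  {"tx": -20, "ty": 1, "tz": -6.6, "ax": 0, "ay": -16, "az": 0, "claw": 5},
  {"tx": -24, "ty": 1, "tz": -7.9, "ax": 0, "ay": -19, "az": 0, "claw": 5},
  {"tx": -28, "ty": 1, "tz": -9.2, "ax": 0, "ay": -22, "az": 0, "claw": 5},
  {"tx": -32, "ty": 1, "tz": -10.5, "ax": 0, "ay": -25, "az": 0, "claw": 5},
  {"tx": -36, "ty": 1, "tz": -11.8, "ax": 0, "ay": -28, "az": 0, "claw": 5},
  {"tx": -39, "ty": 1, "tz": -12.8, "ax": 0, "ay": -31, "az": 0, "claw": 5},
  {"tx": -41, "ty": 1, "tz": -13.5, "ax": 0, "ay": -33, "az": 0, "claw": 5},
  {"tx": -41, "ty": 1, "tz": -13.5, "ax": 0, "ay": -33, "az": 0, "claw": 5},
])

```text
time: 11.35
eef_pos: [0.5691, 0.0474, 0.2129]
tcp_rot: [0.514, -0.487, 0.485, -0.513]
contact_force: [0.2, -0.0, 0.8]
opening: 0.583
```

play_rows([
  {"tx": 0, "ty": 0, "tz": 0, "ax": 0, "ay": 0, "az": 0, "claw": 5},
  {"tx": 0, "ty": 0, "tz": 0, "ax": 0, "ay": 0, "az": 0, "claw": 5},
  {"tx": 0, "ty": 0, "tz": 0, "ax": 0, "ay": 0, "az": 0, "claw": 5},
])

```text
time: 11.6
eef_pos: [0.5693, 0.0423, 0.214]
tcp_rot: [0.512, -0.489, 0.488, -0.511]
contact_force: [0.9, 0.6, 0.7]
opening: 0.585
```

```bash
python3 - <<'E'
from h import *
s=ctrl.get_state();p,d=cams.read_camera("wrist");c=cam("wrist",s)
np.save("pics/w14.npy",s,allow_pickle=True)
print(s["time"],s["eef_pos"],s["opening"],s["contact_force"],s["qpos"])
print(R.from_quat(s["tcp_rot"]).as_matrix().round(3))
print(proj(c,[[.573,.05,.075]]))
cv2.imwrite("pics/w14.png",p)
cv2.imwrite("pics/w14z.png",cv2.resize(p[120:260,180:330],None,fx=4,fy=4,interpolation=cv2.INTER_CUBIC)[:600])
E
```

```text
11.6 [0.56929395 0.04225129 0.21403623] 0.5845640963129282 [0.85503758 0.56192803 0.66839883] [-1.03465065e-01  7.40070287e-02  1.85262092e+00 -3.32149496e-04
  1.21628814e+00 -1.49968993e-01]
[[ 0.047 -0.001  0.999]
 [-0.999 -0.     0.047]
 [ 0.    -1.    -0.001]]
[[258.00931359 177.48990099]]
```

View pics/w14.png

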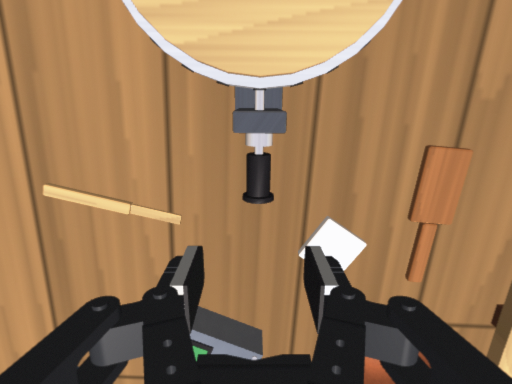

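View pics/w14z.png

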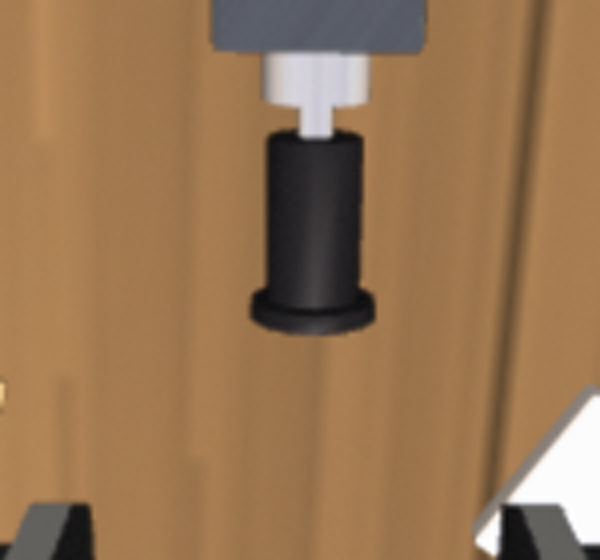

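```bash
python3 - <<'E'
from h import *
s=np.load("pics/w14.npy",allow_pickle=True).item();c=cam("wrist",s)
q=proj(c,[[.573,.031,.09],[.573,.031,.075],[.573,.069,.086],[.573,.069,.075],[.573,.036,.09],[.573,.089,.075],[.573,.089,.095]])
print(((q-[180,120]+.5)*4-.5).round(0).tolist())
print(loc(s,[.5735,.05,.075]))
E
```

```text
[[310.0, 330.0], [310.0, 310.0], [318.0, 159.0], [318.0, 150.0], [311.0, 309.0], [322.0, 60.0], [324.0, 71.0]]
[-0.75595863 13.90290876  0.47509906]
```

play_rows([
  {"tx": -1.0, "ty": 2, "tz": 0.43, "ax": 0, "ay": 0, "az": 0, "claw": 5},
  {"tx": -1.0, "ty": 5, "tz": 0.43, "ax": 0, "ay": 0, "az": 0, "claw": 5},
  {"tx": -1.0, "ty": 7, "tz": 0.43, "ax": 0, "ay": 0, "az": 0, "claw": 5},
  {"tx": -1.0, "ty": 8, "tz": 0.43, "ax": 0, "ay": 0, "az": 0, "claw": 5},
  {"tx": -1.0, "ty": 8, "tz": 0.43, "ax": 0, "ay": 0, "az": 0, "claw": 5},
  {"tx": -1.0, "ty": 8, "tz": 0.43, "ax": 0, "ay": 0, "az": 0, "claw": 5},
])

```text
time: 12.15
eef_pos: [0.5736, 0.0528, 0.135]
tcp_rot: [0.512, -0.488, 0.488, -0.512]
contact_force: [-0.3, -0.5, -0.0]
opening: 0.586
```

```bash
python3 - <<'E'
from h import *
s=ctrl.get_state();p,d=cams.read_camera("wrist");c=cam("wrist",s)
print(s["time"],s["eef_pos"],s["opening"],s["contact_force"])
print(loc(s,[.5735,.0525,.056]),proj(c,[[.573,.031,.09],[.573,.05,.075],[.573,.069,.075]]))
cv2.imwrite("pics/w15.png",p)
E
```

```text
12.15 [0.57363863 0.05278607 0.13497394] 0.585998031881567 [-0.34978147 -0.50601349 -0.00188532]
[ 0.02787316  7.8973974  -0.01316888] [[250.94994635 253.95217722]
 [252.31178283 219.15359898]
 [253.57041731 192.92690314]]
```

View pics/w15.png

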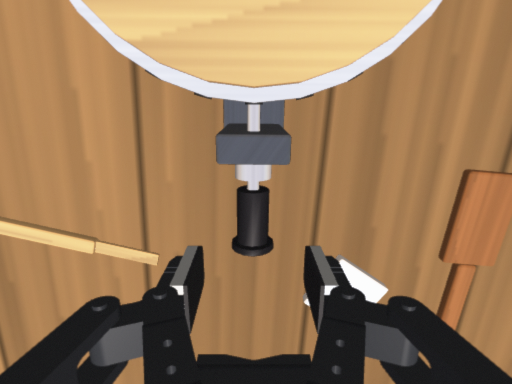

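play_rows([
  {"tx": 0, "ty": 2.5, "tz": -0.08, "ax": 0, "ay": 0, "az": 0, "claw": 5},
  {"tx": 0, "ty": 5, "tz": -0.08, "ax": 0, "ay": 0, "az": 0, "claw": 5},
  {"tx": 0, "ty": 7, "tz": -0.08, "ax": 0, "ay": 0, "az": 0, "claw": 5},
  {"tx": 0, "ty": 7.9, "tz": -0.08, "ax": 0, "ay": 0, "az": 0, "claw": 5},
  {"tx": 0, "ty": 7.9, "tz": -0.08, "ax": 0, "ay": 0, "az": 0, "claw": 5},
  {"tx": 0, "ty": 7.9, "tz": -0.08, "ax": 0, "ay": 0, "az": 0, "claw": 5},
], grip_force=70)

```text
time: 12.7
eef_pos: [0.5738, 0.0534, 0.0572]
tcp_rot: [-0.511, 0.487, -0.488, 0.512]
contact_force: [1.1, -0.0, 0.2]
opening: 0.587
```

```bash
python3 - <<'E'
from h import *
s=ctrl.get_state();p,d=cams.read_camera("wrist");c=cam("wrist",s)
print(s["time"],s["eef_pos"],s["opening"],s["contact_force"])
cv2.imwrite("pics/w16.png",p)
E
```

```text
12.7 [0.57375619 0.0533557  0.0571717 ] 0.5869935492649777 [ 1.10107119 -0.01688608  0.19970778]
```

View pics/w16.png

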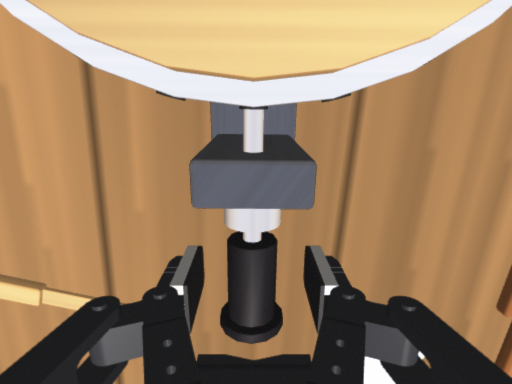

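```bash
python3 - <<'E'
from h import *
s=ctrl.get_state();c=cam("wrist",s);T=R.from_quat(s["tcp_rot"]).as_matrix()
print(proj(c,[s["eef_pos"]+T@np.array(v) for v in([-.011,-.03,0],[.011,-.03,0],[-.011,-.019,0],[.011,-.019,0],[.0223,-.034,0])]).round(0).tolist())
E
```

```text
[[253.0, 268.0], [253.0, 314.0], [253.0, 255.0], [253.0, 298.0], [253.0, 342.0]]
```

play_rows([
  {"tx": 0, "ty": 0, "tz": 0, "ax": 0, "ay": 0, "az": 0, "claw": 0},
  {"tx": 0, "ty": 0, "tz": 0, "ax": 0, "ay": 0, "az": 0, "claw": 0},
  {"tx": 0, "ty": 0, "tz": 0, "ax": 0, "ay": 0, "az": 0, "claw": 0},
  {"tx": 0, "ty": 0, "tz": 0, "ax": 0, "ay": 0, "az": 0, "claw": 0},
  {"tx": 0, "ty": 0, "tz": 0, "ax": 0, "ay": 0, "az": 0, "claw": 0},
  {"tx": 0, "ty": 0, "tz": 0, "ax": 0, "ay": 0, "az": 0, "claw": 0},
  {"tx": 0, "ty": 0, "tz": 0, "ax": 0, "ay": 0, "az": 0, "claw": 0},
], grip_force=70)

```text
time: 13.33
eef_pos: [0.5729, 0.0534, 0.0578]
tcp_rot: [0.512, -0.488, 0.488, -0.512]
contact_force: [-3.2, -0.6, 5.6]
opening: 0.234
```

```bash
python3 - <<'E'
from h import *
s=ctrl.get_state();p,d=cams.read_camera("wrist");c=cam("wrist",s)
print(s["time"],s["eef_pos"],s["opening"],s["contact_force"],s["wrist_torque"])
cv2.imwrite("pics/w17.png",p)
E
```

```text
13.3333 [0.57285729 0.05339624 0.05777622] 0.23358331553358602 [-3.23317167 -0.56218109  5.60626859] [-0.05217499  0.59114568 -0.12404561]
```

View pics/w17.png

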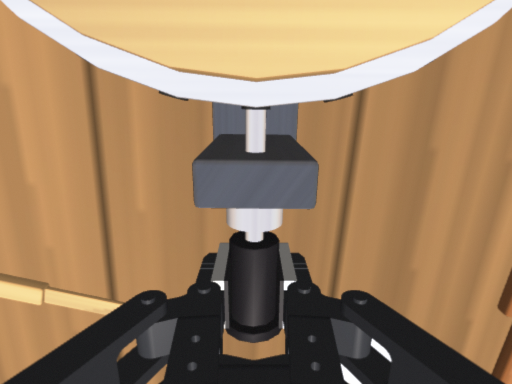

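play_rows([
  {"tx": 0.2, "ty": -0.1, "tz": -0.08, "ax": 0, "ay": 0, "az": 0, "claw": 0},
  {"tx": 0.5, "ty": -0.1, "tz": -0.08, "ax": 0, "ay": 0, "az": 0, "claw": 0},
  {"tx": 0.8, "ty": -0.1, "tz": -0.09, "ax": 0, "ay": 0, "az": 0, "claw": 0},
  {"tx": 1.1, "ty": -0.1, "tz": -0.1, "ax": 0, "ay": 0, "az": 0, "claw": 0},
  {"tx": 1.4, "ty": -0.1, "tz": -0.1, "ax": 0, "ay": 0, "az": 0, "claw": 0},
  {"tx": 1.6, "ty": -0.1, "tz": -0.1, "ax": 0, "ay": 0, "az": 0, "claw": 0},
  {"tx": 1.8, "ty": -0.1, "tz": -0.11, "ax": 0, "ay": 0, "az": 0, "claw": 0},
  {"tx": 1.8, "ty": -0.1, "tz": -0.11, "ax": 0, "ay": 0, "az": 0, "claw": 0},
  {"tx": 1.8, "ty": -0.1, "tz": -0.11, "ax": 0, "ay": 0, "az": 0, "claw": 0},
], grip_force=80)

```text
time: 14.13
eef_pos: [0.5734, 0.0381, 0.0578]
tcp_rot: [-0.509, 0.489, -0.488, 0.514]
contact_force: [1.4, 8.7, 0.1]
opening: 0.232
```

```bash
python3 - <<'E'
from h import *
s=ctrl.get_state();p,d=cams.read_camera("wrist");c=cam("wrist",s)
print(s["time"],s["eef_pos"],s["opening"],s["contact_force"],s["wrist_torque"])
cv2.imwrite("pics/w18.png",p)
E
```

```text
14.1333 [0.57340044 0.03811382 0.05782763] 0.23217065065683007 [1.43154561 8.68894688 0.09477441] [ 1.35620506 -0.13591462 -0.08642284]
```

View pics/w18.png

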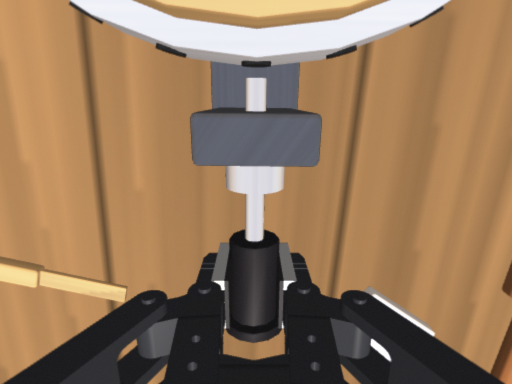

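play_rows([
  {"tx": 0.15, "ty": 0, "tz": 0, "ax": 0, "ay": 0, "az": 0, "claw": 0},
  {"tx": 0.25, "ty": 0, "tz": 0, "ax": 0, "ay": 0, "az": 0, "claw": 0},
  {"tx": 0.25, "ty": 0, "tz": 0, "ax": 0, "ay": 0, "az": 0, "claw": 0},
  {"tx": 0.25, "ty": 0, "tz": 0, "ax": 0, "ay": 0, "az": 0, "claw": 0},
])

```text
time: 14.52
eef_pos: [0.5734, 0.0374, 0.0578]
tcp_rot: [-0.509, 0.49, -0.487, 0.514]
contact_force: [2.3, 14.1, 1.0]
opening: 0.232
```

play_rows([
  {"tx": 0.1, "ty": 0, "tz": 0, "ax": 0, "ay": 0, "az": 0, "claw": 0},
  {"tx": 0.2, "ty": 0, "tz": 0, "ax": 0, "ay": 0, "az": 0, "claw": 0},
  {"tx": 0.2, "ty": 0, "tz": 0, "ax": 0, "ay": 0, "az": 0, "claw": 0},
  {"tx": 0.2, "ty": 0, "tz": 0, "ax": 0, "ay": 0, "az": 0, "claw": 0},
])

```text
time: 14.85
eef_pos: [0.5734, 0.0373, 0.0579]
tcp_rot: [-0.507, 0.491, -0.486, 0.515]
contact_force: [2.3, 20.3, 0.8]
opening: 0.226
```

play_rows([
  {"tx": 0, "ty": 0, "tz": 0, "ax": 0, "ay": 0, "az": 0, "claw": 0},
  {"tx": 0, "ty": 0, "tz": 0, "ax": 0, "ay": 0, "az": 0, "claw": 0},
  {"tx": 0, "ty": 0, "tz": 0, "ax": 0, "ay": 0, "az": 0, "claw": 0},
  {"tx": 0, "ty": 0, "tz": 0, "ax": 0, "ay": 0, "az": 0, "claw": 0},
  {"tx": 0, "ty": 0, "tz": 0, "ax": 0, "ay": 0, "az": 0, "claw": 0},
  {"tx": 0, "ty": 0, "tz": 0, "ax": 0, "ay": 0, "az": 0, "claw": 0},
  {"tx": 0, "ty": 0, "tz": 0, "ax": 0, "ay": 0, "az": 0, "claw": 0},
  {"tx": 0, "ty": 0, "tz": 0, "ax": 0, "ay": 0, "az": 0, "claw": 0},
  {"tx": 0, "ty": 0, "tz": 0, "ax": 0, "ay": 0, "az": 0, "claw": 0},
  {"tx": 0, "ty": 0, "tz": 0, "ax": 0, "ay": 0, "az": 0, "claw": 0},
  {"tx": 0, "ty": 0, "tz": 0, "ax": 0, "ay": 0, "az": 0, "claw": 0},
  {"tx": 0, "ty": 0, "tz": 0, "ax": 0, "ay": 0, "az": 0, "claw": 0},
])

```text
time: 15.85
eef_pos: [0.5734, 0.0374, 0.0578]
tcp_rot: [-0.508, 0.491, -0.486, 0.515]
contact_force: [1.8, 21.5, 1.7]
opening: 0.231
```

```bash
python3 - <<'E'
from h import *
s=ctrl.get_state();p,d=cams.read_camera("wrist")
print(s["time"],s["eef_pos"],s["opening"],s["contact_force"],s["wrist_torque"],s["dq"])
cv2.imwrite("pics/w19.png",p)
p,d=cams.read_camera("scene");cv2.imwrite("pics/s19.png",p)
a=cv2.resize(p[130:290,130:330],None,fx=3.5,fy=3.5,interpolation=cv2.INTER_CUBIC);cv2.imwrite("pics/s19z.png",a)
E
```

```text
15.85 [0.57338164 0.03736898 0.05781589] 0.2310446692319403 [ 1.80898183 21.5419716   1.70958388] [ 3.14524343 -0.22621766 -0.00592158] [ 0.00075927 -0.00225337 -0.00056075 -0.00100794  0.00074795  0.00117642]
```

View pics/w19.png

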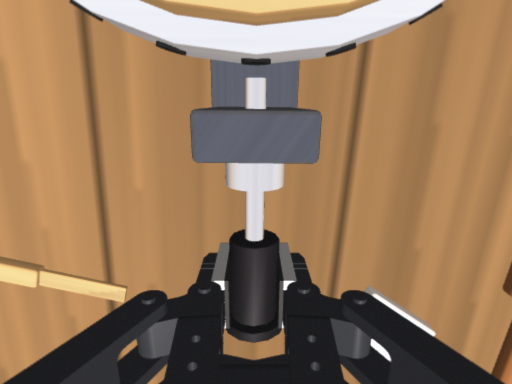

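View pics/s19z.png

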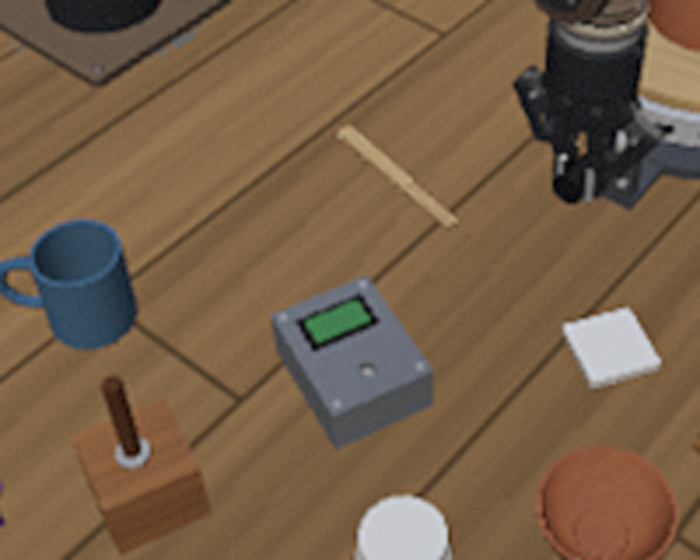

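View pics/s19.png

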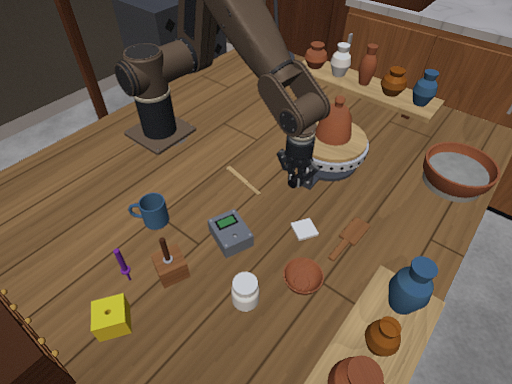

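The wrist view shows the knob held, with the bare rod from about (255,185) to (255,238) and the pin's far end at (256,80), clear of the disc. The scene view shows the stylus home at (167,255) and nothing else moved. The pull has held steady for 1 s at 21 N.

```bash
python3 -c "
from plant import ctrl
print(ctrl.sign_off())"
```

```text
the job is handed in; nothing more can be done
None
```

The job is done and handed in at about 16 s of the 56 s allowed, with the arm still holding the plunger fully back by its knob.

- **Zero button:** I pressed it with the stylus point until it stopped. The force rose from 9 to 18 N with only 0.4 mm more travel, at the depth expected for the stop. The button came back up afterwards.
- **Stylus:** It is back in its wooden block. It bottomed at the same height as at the start, under an 11 N push. The camera then showed it upright with its collar on the block.
- **Plunger:** I pulled the knob straight back 16.1 mm to its stop. The last overdrive gave no further travel, and the pull held steady at about 21 N for 1 s with an 80 N grip and no slip. The wrist view shows the pin clear of the wheel.
- **Other things:** The final scene view shows the pot and the other loose things where they were. I judged this by eye and did not measure it.

One move call was refused at the start because its rows lacked some keys; nothing moved. The two fixed cameras and the wrist camera differed by about 2 mm on the stylus position, so I used the wrist camera for the final alignment. None of the last checks failed or disagreed.

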